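Lower the raised shogi piece stand to its next hole

ROBOT

A 6-joint arm with a two-finger parallel gripper is mounted at the origin on the work surface. World frame = base frame: x ahead of the robot, y to its left, z up, the work surface at z = 0. Lengths are in m, angles in degrees, forces in N, time in s.
With the tool pointing down it reaches from about 0.35 to 0.875 m from the base axis. Payload 4.2 kg.
Tool frame: the origin (TCP) lies on the front face of the gripper's body, between the roots of the fingers; the fingertips stand 70 mm ahead of it and the grasp point (between the pads) lies 51 mm ahead of it; x points along the fingers, y is the direction in which the jaws open and shut, and the axes are right-handed (so a half turn about x gives the same grasp; the last joint's range is limited). The gripper opens to 87 mm and grips with 3 to 60 N. Pads are 19 mm wide; open, the fingers measure 117 mm over their backs; the gripper's body (75 mm by 190 mm) begins 51 mm behind the grasp point.
Start: joints at [79.905, 22.042, 0.453, 0, -68.411, -14.817], TCP at [0.263, 0.567, 0.292] pointing down, gripper open.
Joint ranges: [-179.83, 179.83], [-69.29, 118.12], [-61.27, 80.66], [-181.25, 117.63], [-171.15, -9.14], [-177.46, 177.46]. Speed limits (degrees/s): [159.86, 159.86, 180, 180, 180, 180].

INTERFACE

Orientations are given as a 3x3 rotation matrix whose columns are the frame's x, y, z axes.
In Python, from station import r, viewer, spotter gives the robot as it stands.
- The arm moves only by the tool move_arm, never from a script. Its argument "series" is a list that holds one entry, the list of rows, each a list of 7 numbers: the turn, a rotation vector about the world's x, y, z scaled (see below), then the shift along the world's x, y, z scaled (see below), then the opening, from 0 (shut) to 1 (fully open). A call has 1 to 20 rows; each row shifts and turns the pose as measured when the row begins; what a row does not reach is not made up. The controller multiplies each number of a shift by 60 mm and each number of a turn by 8 degrees. A row lasts 1/8 s, in which the tool goes at most 62.5 mm and 10.7 degrees, less where a joint would pass 70% of its speed; a pose out of reach is approached as far as the arm can. A call with a number of a shift or a turn outside -1 to 1 is refused whole. A call with a gripper value outside its range is refused whole. The fingers move at their own pace and stop on an object; the grip force is fixed at half the most. Time passes only in rows, so rows that do not move let the fingers close. It gives the time, the measured TCP pose, the force and the opening at its end, in the units of the state.
- r.sense(): the state, without advancing time (a new reading comes with each control period).
- viewer.capture(name): name is "side" or "top" or "wrist"; returns (picture, depth): 480x640x3 uint8, red, green, blue; 480x640 float32, m along the optical axis (not along the pixel's ray), 0 where there is no reading.
- viewer.camera_params(name): a dict with "mtx" (3x3 intrinsics, pixels), "pose" (4x4, takes a point from camera to world coordinates). Camera axes: x right, y down, z forward; pixel columns grow to the right and rows downward; lengths in m; the calibration is good to about 2 mm. The wrist camera is an equidistant fisheye: a pixel r from the principal point sees the ray r / f radians off the axis. A picture is of the moment at which its call begins: read the wrist's pose just before it. camera_params takes no time and is no camera call; for the wrist camera it gives the pose at the moment of the call.
- r.finish_job(): hands the job in, once; it reports no verdict.
Trained networks look in the newest picture that a camera, given by its name, has taken for a name from the list of things; names that differ only in an ending like _2 or _b are one class to them, and where a whole thing is asked for, a point or a joint stands for the part that bears it (a point fixed in the world has none). Each returns a list of dicts, best first, with "conf" (0 to 1); they miss things now and then, are a little off and sometimes report something else, mostly with a low value. They report only what shows in the picture. A call takes as long as a camera call. They do not tell look-alikes from the thing itself.
- spotter.find_in(camera, name): "centre" ([column, row] in pixels, amid what is visible of it).
- spotter.trace(camera, name): "mask" (480x640 bool, what is visible of it) and "centre" ([column, row] in pixels, amid what is visible of it).
The state is a dict: "time_s": time; "joints": joint angles; "joint_velocities": joint speeds; "effort": joint torques, N m; "tcp_pos": TCP position; "ee_rot": TCP orientation; "wrist_force": force on the tool from outside, world axes, zero at the start; "moment": the same for the moment, N m; "gripper_width": opening from 0.0 (shut) to 1.0 (fully open).
Only numpy, scipy, OpenCV 4.12 (cv2) and the standard library are available. Lean on these libraries where they do the work, as an engineer would, in place of code of your own. Each camera call takes 0.05 s, during which the arm holds its last target.

TASK

The two piece stands beside the shogi board should match, but one stands a notch higher than the other. Press the brass button in the middle of the raised stand's tray and push down, so that its post telescopes fully down to the lower hole; then let go so that the button pops up again and the post is locked there. Do not touch the other, lower stand.

Things in the scene. Friction and masses are not known exactly. Their poses are not given: they have to be found in the camera images.
- tall_button (a point): Centre of the top face of the raised piece stand's brass button, a flat disc 36 mm across in the middle of a red-brown tray 120 x 105 x 12 mm on one metal post over a 110 mm square foot. The button's top is 10 mm above the tray, 200 mm above the platform when raised, 150 mm when lowered. Pressed straight down from above; the stand is fixed and cannot tip. z up.
- post (a joint): How far the raised stand's post is down: 0 = upper hole (start), 0.050 m = lower hole, at a firm stop. With the button fully in, pushing on it with about 10 N slides post, tray and button down together (stiff friction, no spring: it stays where left). Pushing the tray alone does nothing, the pin holds. The pin can snap into the lower hole from about 0.042 m on.
- button (a joint): How far the raised stand's button is pressed into the tray: 0 = out (pin locked in a hole), 0.006 m = fully in at about 5 N (pin free). It springs out when released with the post in the lower hole; released half-way, it stays down.
- low_stand: The other piece stand, alike but already in its lower hole (button top 150 mm above the platform); not to be touched. Origin: centre of its foot's underside, z up. The stands are on either side of a yellow wooden shogi board 330 x 300 mm, 140 mm high, with pieces 7 mm high on it; either stand may be on either side.
There are look-alikes about, which are no part of the job. What is shaped like the part that bears tall_button but blue or white is not meant.

How it is judged:
By the outcome, as a careful person would: the job done as asked, in the order asked, and still so for the second after the job is handed in, with the robot touching nothing.
It also fails if it takes over 32 s, if anything falls off the work surface, if the arm or the gripper's body presses on something with over 40 N, if the wrist force passes 120 N, or if a joint passes its speed limit or range.

## Working session

There is one attempt and no reset: what is moved stays moved. The work goes in short steps, Python scripts to look and compute and a tool call to move; the robot and the scene stay as the last step left them, time stands still between calls to the robot, and variables do not carry over. Pictures are saved under pics/ and viewed, and the job is handed in when it is done.

Besides the shell and the picture viewer there is one more tool, called as name(argument=value, ...) on one line, values as JSON. move_arm: Moves the arm, as the interface text tells. Its arguments: {"type":"object","properties":{"series":{"type":"array","items":{"type":"array","items":{"type":"array","items":{"type":"number","minimum":-1,"maximum":1}}}}},"required":["series"]}

```bash
mkdir -p pics
cat > h.py <<'E'
import numpy as np, cv2
from station import r, viewer, spotter
def cap(n,tag):
    p=viewer.camera_params(n); im,d=viewer.capture(n)
    cv2.imwrite(f'pics/{tag}.png',im[:,:,::-1]); np.savez(f'pics/{tag}.npz',im=im,d=d,K=p['mtx'],T=p['pose']); return im,d,p
def px2w(p,d,u,v):
    K=p['mtx'];z=d[int(round(v)),int(round(u))]
    c=np.array([(u-K[0,2])/K[0,0]*z,(v-K[1,2])/K[1,1]*z,z,1]);return (p['pose']@c)[:3]
E
python3 - <<'E'
from h import *
np.set_printoptions(precision=4,suppress=True)
s=r.sense();print(s['time_s'],s['tcp_pos'],s['ee_rot'],s['wrist_force'])
for n in('side','top'):
    im,d,p=cap(n,n+'0')
    for nm in('tall_button','low_stand'):
        for x in spotter.find_in(n,nm):
            u,v=x['centre'];print(n,nm,x['conf'],u,v,px2w(p,d,u,v))
E
```

```text
0.0 [0.263  0.5665 0.2912] [[-0.0008 -0.4214 -0.9069]
 [-0.002  -0.9069  0.4214]
 [-1.      0.0022 -0.0001]] [-0.8367 -0.4972  0.1017]
side tall_button 0.87 188.6 276.9 [ 0.5341 -0.286   0.1973]
side tall_button 0.72 215.6 203.8 [ 0.3539 -0.1165  0.1973]
side tall_button 0.68 129.6 232.3 [ 0.3345 -0.296   0.1997]
side tall_button 0.6 272.2 345.8 [ 0.757  -0.286   0.2014]
side low_stand 0.56 370.8 190.4 [0.4754 0.2391 0.1394]
top tall_button 0.83 462.9 263.5 [ 0.5142 -0.2787  0.2024]
top tall_button 0.81 461.8 142.9 [ 0.7509 -0.2741  0.2005]
top tall_button 0.71 470.4 367.9 [ 0.3288 -0.2945  0.201 ]
top tall_button 0.7 362.6 352.5 [ 0.3412 -0.1044  0.203 ]
top low_stand 0.93 181.5 280.4 [0.453  0.2416 0.1489]
```

View pics/side0.png

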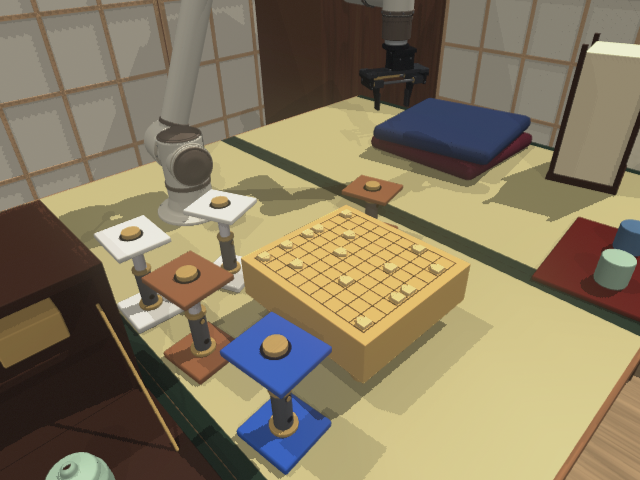

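View pics/top0.png

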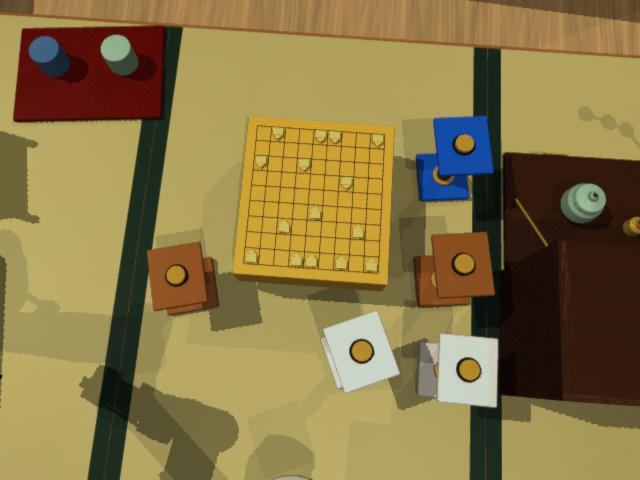

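The brass-buttoned candidates in the top view are blue (464,144), red-brown (463,264), white (469,370), white (362,352) and red-brown (176,275). The side view shows that the red-brown one at (187,274) stands high, and the one at (372,187) stands low. So the target is top (463,264). Next I'll confirm it in an enlarged crop and measure it.

Run:
```python
import numpy as np,cv2
np.set_printoptions(precision=4,suppress=True)
rays={};crops=[]
for n,(u,v) in dict(side=(187,273),top=(463,264)).items():
    z=np.load(f'pics/{n}0.npz');im=z['im'];K=z['K'];T=z['T'];d=z['d']
    sub=im[v-45:v+45,u-45:u+45]
    crops.append(cv2.resize(sub,(390,390),interpolation=cv2.INTER_CUBIC))
    hsv=cv2.cvtColor(im,cv2.COLOR_RGB2HSV)
    print(n,'centre hsv',hsv[v,u],'tray',hsv[v+(-20 if n=="top" else 14),u])
    # world height map + brass mask
    H,W=d.shape;uu,vv=np.meshgrid(np.arange(W),np.arange(H))
    P=np.stack([(uu-K[0,2])/K[0,0]*d,(vv-K[1,2])/K[1,1]*d,d],-1)@T[:3,:3].T+T[:3,3]
    m=((hsv[...,0]>=14)&(hsv[...,0]<=24)&(hsv[...,1]>120)&(hsv[...,2]>120)).astype(np.uint8)
    roi=np.zeros_like(m);roi[v-22:v+22,u-22:u+22]=1
    nc,lab,st,c=cv2.connectedComponentsWithStats(m*roi)
    k=1+np.argmax(st[1:,4]);print(st[k],c[k])
    top=(lab==k)&(d>0);print('median z',np.median(P[top][:,2]),'xyz med',np.median(P[top],0), 'pct z',np.percentile(P[top][:,2],[5,50,95]))
    t2=top&(P[...,2]>np.percentile(P[top][:,2],50)-.003);print('topface mean',P[t2].mean(0),t2.sum())
    ys,xs=np.nonzero(t2);cx,cy=xs.mean(),ys.mean()
    ray=T[:3,:3]@np.array([(cx-K[0,2])/K[0,0],(cy-K[1,2])/K[1,1],1]);rays[n]=(T[:3,3],ray/np.linalg.norm(ray))
    if n=='top':
        q=(P[...,0]>.3)&(P[...,0]<.75)&(P[...,1]<-.33)&(d>0)
        for y0 in np.arange(-.55,-.33,.03):
            w=q&(P[...,1]>y0)&(P[...,1]<y0+.03);print('y',round(y0,2),'maxz',[round(float(P[w&(P[...,0]>x)&(P[...,0]<x+.1)][:,2].max()),3) if (w&(P[...,0]>x)&(P[...,0]<x+.1)).any() else None for x in(.35,.45,.55,.65)])
(a,da),(b,db)=rays.values()
t=np.linalg.lstsq(np.stack([da,-db],1),b-a,rcond=None)[0];p,q=a+t[0]*da,b+t[1]*db;print('tri',(p+q)/2,'gap',np.linalg.norm(p-q))
cv2.imwrite('pics/crop.png',np.hstack(crops)[:,:,::-1])
```

```text
side centre hsv [ 19 129 200] tray [ 12 138 159]
[175 265  22  14 226] [185.7832 271.1283]
median z 0.19899975000530887 xyz med [ 0.5192 -0.2822  0.199 ] pct z [0.1972 0.199  0.2003]
topface mean [ 0.5191 -0.282   0.199 ] 218
top centre hsv [ 21 193 174] tray [ 13 198 138]
[455 254  19  19 283] [464.1272 262.894 ]
median z 0.2000410667208572 xyz med [ 0.5165 -0.2815  0.2   ] pct z [0.1965 0.2    0.2027]
topface mean [ 0.5161 -0.2815  0.2002] 258
y -0.55 maxz [0.306, 0.305, 0.106, 0.144]
y -0.52 maxz [0.305, 0.305, 0.056, 0.111]
y -0.49 maxz [0.305, 0.305, 0.056, 0.056]
y -0.46 maxz [0.305, 0.305, 0.208, 0.103]
y -0.43 maxz [0.305, 0.305, 0.205, 0.102]
y -0.4 maxz [0.007, 0.007, 0.008, 0.008]
y -0.37 maxz [0.194, 0.186, 0.007, 0.007]
y -0.34 maxz [0.195, 0.196, 0.005, 0.195]
tri [ 0.5169 -0.2817  0.1975] gap 0.0011252679186393734
```

View pics/crop.png

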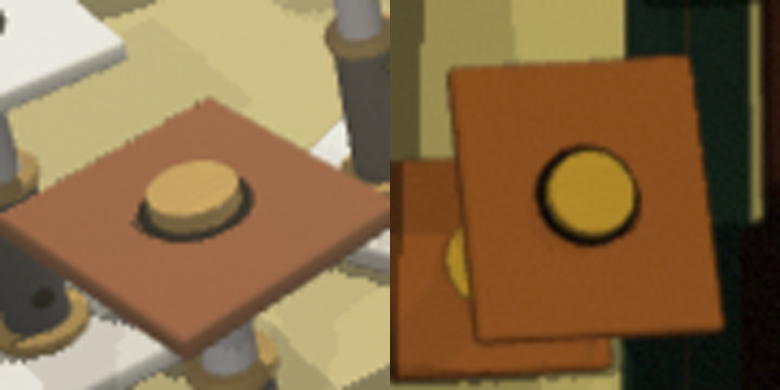

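The crop confirms it: red-brown tray, brass button, raised to z≈0.199. Button centre is about (0.517, −0.282). The cabinet is 0.305 m high beyond y<−0.40, so I'll put the jaws along x and press with the fingers shut. The first move lifts, then crosses over the board.

move_arm(series=[[[0,0,0,0,0,0.9,0],[0,0,0,0,0,0.5,0],[0,0,-0.5,0.26,-0.88,0,0],[0,0,-0.5,0.26,-0.88,0,0],[0,0,-0.5,0.26,-0.88,0,0],[0,0,-0.5,0.26,-0.88,0,0],[0,0,-0.5,0.26,-0.88,0,0],[0,0,-0.5,0.26,-0.88,0,0],[0,0,-0.5,0.26,-0.88,0,0],[0,0,-0.5,0.26,-0.88,0,0],[0,0,-0.5,0.26,-0.88,0,0],[0,0,-0.5,0.26,-0.88,0,0],[0,0,-0.5,0.26,-0.88,0,0],[0,0,-0.5,0.26,-0.88,0,0]]])

```text
time_s: 2.05
tcp_pos: [0.4504, -0.085, 0.3783]
ee_rot: [[0.005, -0.961, -0.275], [0.001, -0.275, 0.961], [-1.0, -0.005, -0.0]]
wrist_force: [0.9, 0.6, 0.1]
gripper_width: 0.002
```

Run:
```python
from h import *
np.set_printoptions(precision=4,suppress=True)
s=r.sense();print(s['time_s'],s['tcp_pos'],s['ee_rot'],s['wrist_force'],s['joints'],s['gripper_width'])
print(np.array([.517,-.282,.2+.07])-s['tcp_pos'])
R=s['ee_rot'];print('yaw jaw',np.degrees(np.arctan2(R[1][1],R[0][1])));print(viewer.camera_params('wrist')['pose'][:3,3])
```

```text
2.05 [ 0.4504 -0.085   0.3783] [[ 0.0049 -0.9613 -0.2755]
 [ 0.0011 -0.2755  0.9613]
 [-1.     -0.005  -0.0003]] [0.9168 0.596  0.0841] [  9.7014   2.1617 -12.9599  -0.0157 -74.5924   6.2925] 0.0024917333025473486
[ 0.0666 -0.197  -0.1083]
yaw jaw -164.01027055373658
[ 0.4686 -0.1514  0.4702]
```

Run:
```python
import numpy as np
for n in('top','side'):
    z=np.load(f'pics/{n}0.npz');K=z['K'];T=z['T'];d=z['d']
    H,W=d.shape;uu,vv=np.meshgrid(np.arange(W),np.arange(H))
    P=np.stack([(uu-K[0,2])/K[0,0]*d,(vv-K[1,2])/K[1,1]*d,d],-1)@T[:3,:3].T+T[:3,3]
    for lo,hi in((.2,.25),(.25,.29),(.29,.33)):
        q=(d>0)&(P[...,2]>lo)&(P[...,2]<hi)&(P[...,1]<-.3)&(P[...,0]>.2)&(P[...,0]<.9)
        a=P[q]
        print(n,lo,q.sum(),a[:,1].max() if len(a) else'', a[:,0].max() if len(a) else '')
```

```text
top 0.2 1783 -0.3001557853986464 0.5666529973161596
top 0.25 1582 -0.4076650402678182 0.5459604361954169
top 0.29 13178 -0.40781959165266607 0.547876706689857
side 0.2 2869 -0.30080102217020444 0.5676735994418411
side 0.25 906 -0.4081583105623908 0.5507092307732963
side 0.29 7115 -0.40874305428252355 0.5505086866308437
```

move_arm(series=[[[0,0,-0.5,0.28,-0.82,0,0],[0,0,-0.5,0.28,-0.82,0,0],[0,0,-0.5,0.28,-0.82,0,0],[0,0,-0.5,0.28,-0.7,-0.2,0],[0,0,0,0,0,-0.5,0],[0,0,0,0,0,0,0]]])

```text
time_s: 2.8
tcp_pos: [0.5188, -0.2858, 0.3344]
ee_rot: [[0.006, -1.0, 0.017], [-0.0, 0.017, 1.0], [-1.0, -0.006, -0.0]]
wrist_force: [0.8, -0.4, 0.4]
gripper_width: 0.004
```

Run:
```python
from h import *
np.set_printoptions(precision=4,suppress=True)
s=r.sense();print(s['time_s'],s['tcp_pos'],s['wrist_force'])
R=np.array(s['ee_rot']);tip=s['tcp_pos']+R[:,0]*.07
print(R,tip,np.array([.517,-.282,.2])-tip,cv2.Rodrigues(R@np.array([[0,-1,0],[0,0,1],[-1,0,0.]]).T)[0].ravel()*57.3)
im,d,p=cap('side','side1');im,d,p=cap('wrist','wrist1')
for x in spotter.find_in('wrist','tall_button'):print(x)
K=p['mtx'];T=p['pose']
X=np.linalg.inv(T)@np.array([.517,-.282,.2,1]);th=np.arctan2(np.hypot(X[0],X[1]),X[2]);ph=np.arctan2(X[1],X[0])
print('pred',K[0,2]+K[0,0]*th*np.cos(ph),K[1,2]+K[1,1]*th*np.sin(ph))
```

```text
2.8 [ 0.5188 -0.2858  0.3344] [ 0.7816 -0.3621  0.3685]
[[ 0.0056 -0.9998  0.0169]
 [-0.0004  0.0169  0.9999]
 [-1.     -0.0057 -0.0003]] [ 0.5192 -0.2858  0.2644] [-0.0022  0.0038 -0.0644] [-0.0228 -0.3236 -0.9704]
{'centre': [42.9, 246.0], 'conf': 0.81}
{'centre': [575.4, 230.0], 'conf': 0.72}
{'centre': [515.2, 424.7], 'conf': 0.71}
pred 328.5643101462637 252.25469776879032
```

View pics/side1.png

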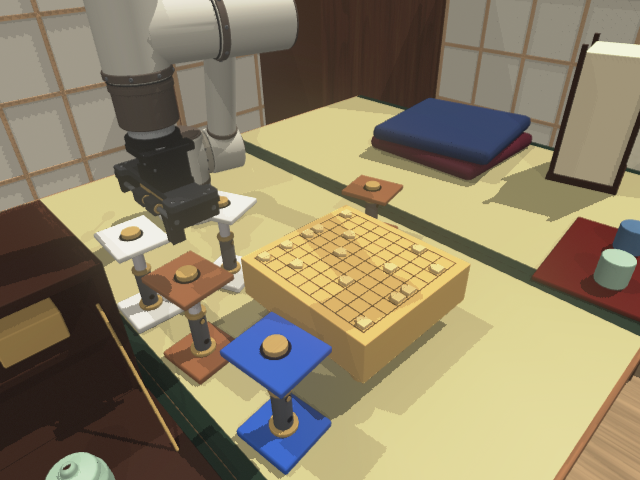

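View pics/wrist1.png

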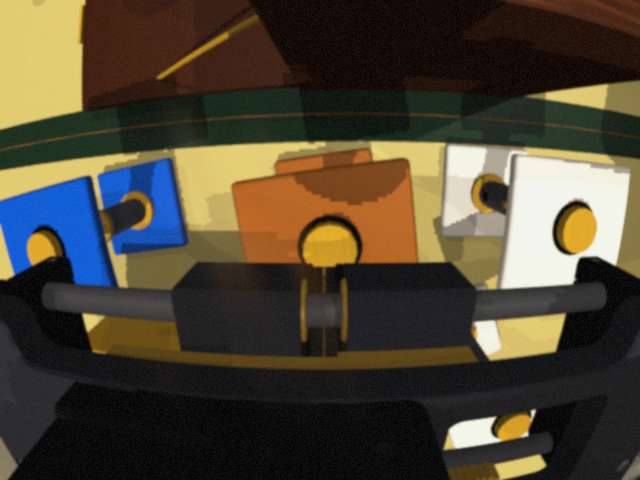

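The wrist view shows the button at about (329,248), where I predicted (329,252), with the fingers just in front of it. I'll centre on it and descend to just above it.

move_arm(series=[[[0,0,0,-0.03,0.06,-0.4,0],[0,0,0,0,0,-0.35,0],[0,0,0,0,0,-0.12,0],[0,0,0,0,0,0,0]]])

```text
time_s: 3.45
tcp_pos: [0.5207, -0.2804, 0.2935]
ee_rot: [[0.027, -1.0, 0.01], [-0.009, 0.01, 1.0], [-1.0, -0.027, -0.008]]
wrist_force: [0.2, 1.2, -1.1]
gripper_width: 0.003
```

Run:
```python
from h import *
np.set_printoptions(precision=4,suppress=True)
s=r.sense();print(s['time_s'],s['tcp_pos'],s['wrist_force'])
R=np.array(s['ee_rot']);tip=s['tcp_pos']+R[:,0]*.07;print(tip)
im,d,p=cap('side','side2')
cv2.imwrite('pics/side2c.png',cv2.resize(im[180:380,80:300],None,fx=2.7,fy=2.7)[:,:,::-1])
```

```text
3.45 [ 0.5207 -0.2804  0.2935] [ 0.1531  1.1716 -1.1309]
[ 0.5226 -0.281   0.2235]
```

View pics/side2c.png

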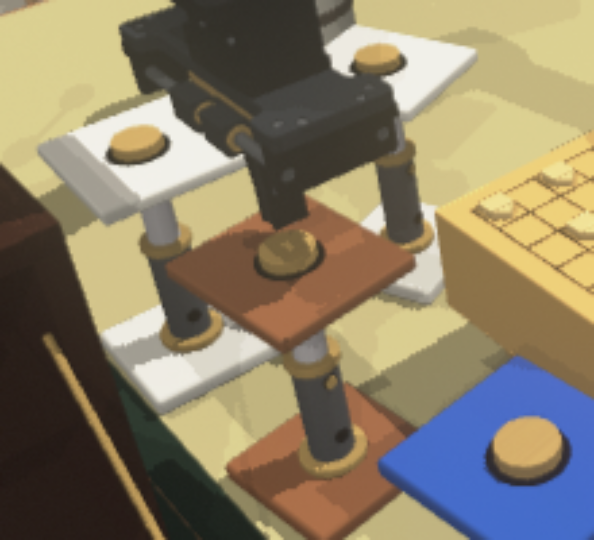

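Run:
```python
from h import *
np.set_printoptions(precision=4,suppress=True)
s=r.sense();print(s['time_s'],s['tcp_pos'],s['joints'],s['joint_velocities'],s['effort'],s['moment'])
```

```text
3.5 [ 0.5209 -0.2805  0.2939] [-12.5674  18.0702  -5.3245   0.1741 -64.9346  11.9298] [-0.2537  0.0788  0.5458  0.0283  0.1793 -0.0356] [  0.0179 -34.632   18.1903   4.0576   0.1021   0.0009] [ 0.0973 -0.0072 -0.0423]
```

move_arm(series=[[[0,0.15,0,-0.08,0,0,0],[0,0,0,0,0,0,0]]])

```text
time_s: 3.75
tcp_pos: [0.5164, -0.2806, 0.2959]
ee_rot: [[0.009, -1.0, 0.009], [-0.01, 0.009, 1.0], [-1.0, -0.009, -0.01]]
wrist_force: [0.5, -0.3, -0.7]
gripper_width: 0.003
```

Run:
```python
from h import *
np.set_printoptions(precision=4,suppress=True)
s=r.sense();print(s['time_s'],s['tcp_pos'],s['joints'],s['joint_velocities'],s['effort'],s['wrist_force'],s['ee_rot'])
```

```text
3.75 [ 0.5164 -0.2806  0.2959] [-12.5518  17.9818  -5.2715   0.5063 -66.1378  11.8101] [ 0.0144 -0.3195  0.5067  0.1499 -0.2163 -0.0375] [  0.0089 -35.3284  18.5913   4.1871   0.0342  -0.003 ] [ 0.4597 -0.3401 -0.715 ] [[ 0.0086 -0.9999  0.0095]
 [-0.0102  0.0094  0.9999]
 [-0.9999 -0.0087 -0.0101]]
```

move_arm(series=[[[0.07,0.06,0,0,-0.02,-0.2,0],[0,0,0,0,0,-0.2,0],[0,0,0,0,0,0,0]]])

```text
time_s: 4.12
tcp_pos: [0.5163, -0.2819, 0.2703]
ee_rot: [[-0.0, -1.0, 0.01], [0.001, 0.01, 1.0], [-1.0, 0.0, 0.001]]
wrist_force: [-0.4, -0.7, -0.4]
gripper_width: 0.005
```

move_arm(series=[[[0,0,0,0,0,-0.15,0],[0,0,0,0,0,-0.15,0]]])

```text
time_s: 4.38
tcp_pos: [0.5168, -0.2823, 0.2544]
ee_rot: [[0.002, -1.0, 0.009], [-0.002, 0.009, 1.0], [-1.0, -0.002, -0.002]]
wrist_force: [-3.1, 2.9, 9.3]
gripper_width: 0.011
```

move_arm(series=[[[0,0,0,0,0,-0.15,0],[0,0,0,0,0,-0.15,0]]])

```text
time_s: 4.62
tcp_pos: [0.5168, -0.2822, 0.2388]
ee_rot: [[0.003, -1.0, 0.008], [-0.003, 0.008, 1.0], [-1.0, -0.003, -0.003]]
wrist_force: [-1.7, 2.1, 7.6]
gripper_width: 0.007
```

move_arm(series=[[[0,0,0,0,0,-0.15,0],[0,0,0,0,0,-0.15,0],[0,0,0,0,0,-0.12,0]]])

```text
time_s: 5.0
tcp_pos: [0.5166, -0.2821, 0.2172]
ee_rot: [[0.005, -1.0, 0.006], [-0.005, 0.006, 1.0], [-1.0, -0.005, -0.005]]
wrist_force: [-3.3, 1.9, 8.8]
gripper_width: 0.005
```

move_arm(series=[[[0,0,0,0,0,-0.1,0],[0,0,0,0,0,-0.1,0]]])

```text
time_s: 5.25
tcp_pos: [0.5167, -0.282, 0.2136]
ee_rot: [[0.006, -1.0, 0.002], [-0.009, 0.002, 1.0], [-1.0, -0.006, -0.009]]
wrist_force: [-11.0, 12.3, 38.4]
gripper_width: 0.005
```

The force jumped to 38 N at tip z≈0.144, which is the firm stop. Now I'll release straight up.

move_arm(series=[[[0,0,0,0,0,0.1,0],[0,0,0,0,0,0.25,0],[0,0,0,0,0,0.5,0],[0,0,0,0,0,0.8,0],[0,0,0,0,0,0.8,0],[0,0,0,0,0,0.5,0],[0,0,0,0,0,0,0]]])

```text
time_s: 6.12
tcp_pos: [0.5158, -0.2819, 0.3971]
ee_rot: [[0.006, -1.0, 0.003], [-0.009, 0.002, 1.0], [-1.0, -0.006, -0.009]]
wrist_force: [0.5, -0.2, -0.4]
gripper_width: 0.006
```

Run:
```python
from h import *
np.set_printoptions(precision=4,suppress=True)
s=r.sense();print(s['time_s'],s['tcp_pos'],s['wrist_force'])
im,d,p=cap('side','side3')
cv2.imwrite('pics/side3c.png',cv2.resize(im[180:400,80:420],None,fx=2.3,fy=2.3,interpolation=cv2.INTER_CUBIC)[:,:,::-1])
K=p['mtx'];T=p['pose']
H,W=d.shape;uu,vv=np.meshgrid(np.arange(W),np.arange(H))
P=np.stack([(uu-K[0,2])/K[0,0]*d,(vv-K[1,2])/K[1,1]*d,d],-1)@T[:3,:3].T+T[:3,3]
for c,n in(((.517,-.282),'tall'),((.453,.242),'low')):
    rr=np.hypot(P[...,0]-c[0],P[...,1]-c[1])
    z=(P[...,2]>.1)&(d>0)
    print(n,'button z',np.median(P[z&(rr<.013)][:,2]),'tray z',np.median(P[z&(rr>.03)&(rr<.048)][:,2]))
```

```text
6.125 [ 0.5158 -0.2819  0.3971] [ 0.5094 -0.155  -0.3713]
tall button z 0.3392156984207966 tray z 0.5467167440659108
low button z 0.14042751509781826 tray z 0.13899281462465463
```

View pics/side3c.png

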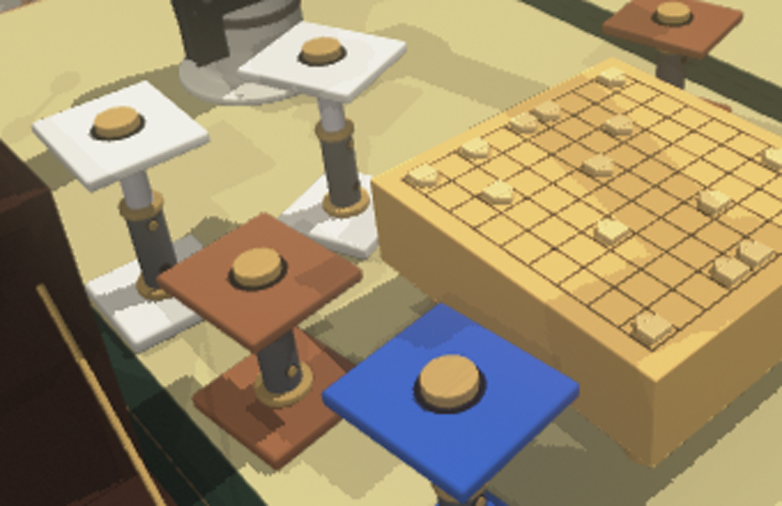

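The stand is down and the button is out. The heights I just printed were contaminated by the gripper in view, so I'll mask it out and measure again.

Run:
```python
import numpy as np
for n in ('side0','side3'):
    z=np.load(f'pics/{n}.npz');K=z['K'];T=z['T'];d=z['d']
    H,W=d.shape;uu,vv=np.meshgrid(np.arange(W),np.arange(H))
    P=np.stack([(uu-K[0,2])/K[0,0]*d,(vv-K[1,2])/K[1,1]*d,d],-1)@T[:3,:3].T+T[:3,3]
    rr=np.hypot(P[...,0]-.517,P[...,1]+.282);ok=(P[...,2]>.1)&(P[...,2]<.22)&(d>0)
    b=P[ok&(rr<.012)][:,2];t=P[ok&(rr>.026)&(rr<.045)][:,2]
    print(n,len(b),np.median(b),len(t),np.median(t),'diff',np.median(b)-np.median(t))
```

```text
side0 163 0.19809203925336544 865 0.1891380849628866 diff 0.00895395429047885
side3 95 0.14919994933422542 870 0.13915959955691837 diff 0.010040349777307056
```

The button top dropped from 0.198 to 0.149 m, and it stands 10 mm above the tray, so it has popped out and locked. Nothing is in contact with the arm, so I'll hand the job in.

```bash
python3 -c "
from station import r
print(r.finish_job())"
```

```text
the job is handed in; nothing more can be done
None
```

The raised red-brown stand, on the cabinet side of the board, is now down in its lower hole with its button popped up again. I pressed the button with the shut fingertips until the post hit its stop, let go straight up, and handed the job in at about 6.2 s.

- **Height:** the tray went from 0.189 to 0.139 m and the button top from 0.198 to 0.149 m.
- **Lock:** after release the button stands 10 mm above the tray, which is fully out. I take the pin to be locked from that; I did not push on the stand again to test it.
- **Force:** the wrist read about 38 N upward at the stop, plus roughly 16 N sideways, so about 41 N in all through the fingertips. That is well under the 120 N wrist limit. It is just over 40 N, but that limit is for the arm and gripper body, and I saw no sign of either touching anything.
- **Other things:** the arm passed well above the low stand, the blue and white look-alikes and the board. The last side picture shows the board and the look-alikes in view in place; part of the low stand was outside that crop.
- **Checks that went wrong:** one approach move fell about 11 mm short and tilted the tool 1.5°, which I corrected before touching the button. My first height check after release picked up the gripper, so I repeated it with the gripper masked out.

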